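# Present the reference slide to the label reader

### The arm

A 6-joint arm with a two-finger parallel gripper is mounted at the origin on the work surface. World frame = base frame: x ahead of the robot, y to its left, z up, the work surface at z = 0. Lengths are in m, angles in rad, forces in N, time in s.
With the tool pointing down it reaches from about 0.35 to 0.85 m from the base axis. Payload 8.1 kg.
Tool frame: the origin (TCP) lies on the mounting face of the last link; the fingertips stand 186 mm ahead of it and the grasp point (between the pads) lies 167 mm ahead of it; z points along the fingers, y is the line along which they close (so a half turn about z gives the same grasp; the last joint's range is limited). The gripper opens to 93 mm and grips with 3 to 60 N. Pads are 15 mm wide; open, the fingers measure 128 mm over their backs; the gripper's body (75 mm by 188 mm) begins 65 mm behind the grasp point.
Start: joints at [-1.347, 0.13, 1.488, -0, 1.523, -0.085], TCP at [0.182, -0.572, 0.405] pointing down, gripper open.
Joint ranges: [-2.96, 2.96], [-0.89, 2.26], [0.02, 2.5], [-1.34, 4.48], [0, 2.73], [-2.66, 2.66]. Speed limits (rad/s): [2.39, 2.39, 2.79, 3.14, 3.14, 3.14].

### API

Orientations are given as a rotation vector (axis times angle).
In Python, from plant import * gives the robot as it stands. The module is installed in compiled form; this text tells all that it offers.
- The arm moves only by the tool arm_command, never from a script. Its argument "increments" is a list of rows, each a list of 6 numbers: the shift along the tool's x, y, z in units of 0.2 m (1.0 is 0.2 m), then the turn, a rotation vector about the tool's x, y, z in units of pi rad (1.0 is pi rad). A call has exactly 5 rows; each row is the pose to reach, as a shift and turn from the pose commanded when the call began, along the tool's axes at that moment, turning the shorter way round; what a row does not reach only later rows make up. A row lasts 1/8 s, in which the tool goes at most 62.5 mm and 10.7 degrees, less where a joint would pass 70% of its speed; a pose out of reach is approached as far as the arm can. A call with a number of a shift or a turn outside -1 to 1 is refused whole. A call with a gripper value outside its range is refused whole. "fingers" is the closure, from -1 (fully open) to 1 (shut), set as the call begins (left out, the last holds). The fingers move at their own pace and stop on an object; "force" is the grip in N (left out, the last holds). Time passes only in rows, so rows that repeat a pose let the fingers close, or fill a call up. It gives the time, the measured TCP pose, the force, the opening and the grip force at its end, in the units of the state.
- read_state(): the state, without advancing time (a new reading comes with each control period).
- read_camera(name): name is "scene" or "top" or "wrist"; returns a dict with "image" (400x640x3 uint8, red, green, blue), "fx", "fy", "cx", "cy" (pixels), "k1" (the pictures are not rectified: a ray, as slopes to the right and down, at radius r is drawn at 1 + k1 r^2 times it, then the intrinsics apply), "T" (4x4, takes a point from camera to world coordinates). Camera axes: x right, y down, z forward; pixel columns grow to the right and rows downward; lengths in m; the calibration is good to about 2 mm. A picture is of the moment at which its call begins. There is no depth.
- close_job(): hands the job in; it is judged then, once.
The state is a dict: "t": time; "q": joint angles; "dq": joint speeds; "joint_torque": joint torques, N m; "tool_pos": TCP position; "orientation": TCP orientation; "force": force on the tool from outside, world axes, zero at the start; "wrist_torque": the same for the moment, N m; "opening": finger opening in m; "gripper_force": force on a finger pad.
Only numpy, scipy, OpenCV 4.12 (cv2) and the standard library are available. Lean on these libraries where they do the work, as an engineer would, in place of code of your own. Each camera call takes 0.05 s, during which the arm holds its last target. There are 200 camera calls.

### The job

Log the orange reference slide at the label reader: first turn the reader lamp's dial to the green mark on its scale, then pick the orange slide up from the tray by its clear part, fingers off the frosted end. Hold it level, label side up, with the frosted end (the one with the small corner notch) straight over the middle of the white frame on the reader's base plate, pointing towards the reader's post, about 5 cm above the plate. Finish while still holding it there, still and touching nothing else; do not bump the reader, and leave the other slides and the loose things on the bench where they are.

Things in the scene. Friction and masses are not known exactly. Their poses are not given: they have to be found in the camera images.
- dial (a joint): angle of the lamp dial, rad: 0 at the first scale line (end stop), growing clockwise seen from above to 4.71 at the last line (end stop). Eleven long scale lines 0.471 apart, short ones between; the green mark lies on the seventh long line, at 2.83. The dial stays where it is left; friction 0.03 N m.
- dial_grip (a point): on the dial's upright axis, at grip height, 37 mm above the 46 mm high deck of the cream lamp controller (170 x 130 mm, its sloping display behind is 70 mm high). Black dial: 42 mm round skirt, above it a grip bar 40 x 14 mm, 32 high, topping 7 mm above this point. Frame turns with the dial: x along the bar, white pointer line at the -x end, z up. Place and yaw vary.
- orange_slide_center (a point): centre of the orange reference slide, a solid plate 76 (x) x 26 (y) x 6 (z) mm, 15 to 31 g. x points along it to the frosted end, z out of the label face. It lies flat, label up, at one of three places on the tray, x within about 2 rad of straight ahead. The 6 x 6 mm notch is the corner at +x, -y: on the right when the label is up and the frosted end points away.
- label (a point): centre of the label on the orange slide's top face, 27 mm from the slide's centre towards the frosted end; axes as the slide's. The white frosted label with a printed dot code covers the last 22 mm of the slide, on the label face only; the other 54 mm are clear orange.
- orange_slide: the orange slide itself; origin at the centre of its underside, axes as for its centre.
- green_slide: a like slide in green on the tray, to be left alone; origin at the centre of its underside.
- blue_slide: a like slide in blue on the tray, to be left alone; origin at the centre of its underside.
- tray: fixed dark slide tray, 250 x 250 mm, floor 3 mm thick, rim 10 mm high, 3 mm walls; origin under its centre, z up. The slides' centres lie at least 45 mm inside the rim and about 100 mm or more apart.
- reader: fixed label reader; place and yaw vary. Origin on the bench under the centre of the white frame; x points to the post, z up. Base plate x -90 to +200 mm, 130 wide, 10 thick. Post 16 mm thick, 270 high, at x = +178. Camera head with ring lamp at x = +90 to +200, y within 50, all above z = 165, looking slantwise at a point 50 mm above the frame. Free space above the plate from x -90 to +80.
- field (a point): centre (red cross) of the 56 mm white square frame printed on the reader's base plate, on the plate's top, 10 mm above the bench; axes as the reader's.
- oil_bottle: loose amber dropper bottle, 32 mm wide, 65 mm high, upright; origin under its centre. Leave alone.
- cleaner_bottle: loose white bottle with a blue cap, 48 mm wide, 110 mm high, upright; origin under its centre. Leave alone.
- petri_dish: loose closed Petri dish, 61 mm wide, 15 mm high; origin under its centre. Leave alone.
- forceps: loose steel forceps lying along x, 120 mm long, 10 mm high; origin under the middle. Leave alone.
- marker_pen: loose white marker pen with a blue cap lying along x, 120 mm long, 11 mm thick; origin under the middle. Leave alone.
Mind the look-alikes: they are no part of the job. What is shaped like the part that bears dial but purple is not meant.

How it is judged:
On the way, in this order (a step that is already met when the one before it is completed fails the run):
1. the dial is at the green mark, the slide still on the tray (value of joint dial between 2.68 and 2.98 rad and z of orange_slide_center in the frame of tray below 0.02 m), for 0.3 s.
2. the orange slide is lifted from the tray in the fingers (z of orange_slide_center in the frame of tray above 0.04 m and contact force between the fingers and orange_slide above 0.5 N), for 0.2 s.
At the end, for the whole second after the job is handed in: Dial within 0.15 rad of the mark; slide held still by its clear part (grip under 8 mm past its middle), touching nothing else, label up, level within 0.17 rad, label within 14 mm of above the frame's centre, slide 35 to 70 mm above the plate, frosted end to the post within 0.3 rad (value of joint dial between 2.68 and 2.98 rad and horizontal distance between label and field below 0.014 m and z of orange_slide_center in the frame of field between 0.035 and 0.07 m and angle between orange_slide's own z axis and vertical below 0.17 rad and angle between the x axis of orange_slide and the x axis of reader, either way round below 0.3 rad and x of orange_slide_center in the frame of reader below -0.008 m and x of the grasp point in the frame of orange_slide_center below 0.008 m and contact force between the fingers and orange_slide above 0.5 N and contact force between orange_slide and reader below 0.05 N and contact force between anything else and reader below 0.5 N and linear speed of orange_slide below 0.03 m/s and angular speed of orange_slide below 0.3 rad/s); the arm keeps its last pose, push and grip.
It fails at once if another slide is disturbed (moved more than 15 mm) (distance of any of green_slide, blue_slide from where it was at the start of the episode above 0.015 m).
It fails at once if a loose thing on the bench is knocked away (moved more than 20 mm) (distance of any of oil_bottle, cleaner_bottle, petri_dish, forceps, marker_pen from where it was at the start of the episode above 0.02 m).
It fails at once if the reader is bumped (more than 5 N) (contact force between anything else and reader above 5 N).
It also fails if it takes over 67 s, if anything falls off the work surface, if the arm or the gripper's body presses on something with over 40 N, if the wrist force passes 120 N, or if a joint passes its speed limit or range.

## Working session

There is one attempt and no reset: what is moved stays moved. The work goes in short steps, Python scripts to look and compute and a tool call to move; the robot and the scene stay as the last step left them, time stands still between calls to the robot, and variables do not carry over. Pictures are saved under pics/ and viewed, at most 10 in all, crops included, and the job is handed in when it is done.

Besides the shell and the picture viewer there is one more tool, called after "Call:" by a JSON object that holds its "fn" and its "kwargs", one argument or row to a line. arm_command: Moves the arm, as the interface text tells. Shifts and turns lie within -1 to 1; 1 stands for 0.2 m of shift or pi rad of turn. Its arguments: {"type":"object","properties":{"increments":{"type":"array","items":{"type":"array","items":{"type":"number","minimum":-1,"maximum":1}}},"fingers":{"type":"number"},"force":{"type":"number"}},"required":["increments"]}

```bash
mkdir -p pics; cat > h.py <<'E'
from plant import *
import numpy as np, cv2
from scipy.spatial.transform import Rotation as R
def snap(n,f):
    c=read_camera(n); cv2.imwrite('pics/%s.png'%f,c['image'][:,:,::-1]); np.save('pics/%s.npy'%f,c,allow_pickle=True); return c
def load(f): return np.load('pics/%s.npy'%f,allow_pickle=True).item()
def p2w(c,u,v,z):
    x=(u-c['cx'])/c['fx'];y=(v-c['cy'])/c['fy'];X,Y=x,y
    for _ in range(20):
        s=1+c['k1']*(X*X+Y*Y);X,Y=x/s,y/s
    d=c['T'][:3,:3]@np.array([X,Y,1]);o=c['T'][:3,3]
    return o+d*(z-o[2])/d[2]
def w2p(c,p):
    q=np.linalg.inv(c['T'])@np.r_[p,1];X,Y=q[:2]/q[2];s=1+c['k1']*(X*X+Y*Y)
    return np.array([c['fx']*X*s+c['cx'],c['fy']*Y*s+c['cy']])
def plan(pos,yaw,tool=0.167):
    """pos: grasp point target; yaw: world angle of tool y axis (closing), tool down. prints shift/turn in tool units"""
    s=read_state();R0=R.from_rotvec(s['orientation']);p0=np.array(s['tool_pos'])
    best=None
    for k in (0,np.pi):
        a=yaw+k;y=np.array([np.cos(a),np.sin(a),0]);z=np.array([0,0,-1.]);x=np.cross(y,z)
        r=(R0.inv()*R.from_matrix(np.c_[x,y,z])).as_rotvec()
        if best is None or np.linalg.norm(r)<np.linalg.norm(best):best=r
    d=R0.inv().apply(np.array(pos)+[0,0,tool]-p0)
    print('shift',np.round(d/0.2,4),'turn',np.round(best/np.pi,4),'q6',round(s['q'][5],3),'t',s['t'])
E
python3 - <<'E'
from h import *
a=snap('top','top0');b=snap('scene','sc0')
for c in(a,b):print(c['fx'],c['k1'],c['T'].round(3).tolist())
s=read_state();print(s['t'],s['orientation'],s['opening'])
E
```

```text
362.54108787883445 0.02908374442675612 [[0.012, -0.994, 0.11, 0.403], [-1.0, -0.013, -0.007, 0.021], [0.008, -0.11, -0.994, 1.028], [0.0, 0.0, 0.0, 1.0]]
451.1723075754506 -0.0798815454210716 [[0.875, 0.312, -0.37, 1.03], [0.484, -0.571, 0.662, -0.916], [-0.005, -0.759, -0.651, 0.992], [0.0, 0.0, 0.0, 1.0]]
0.1 [-3.10260182e+00 -4.82899619e-01  1.92728763e-04] 0.09323339431329926
```

View pics/top0.png

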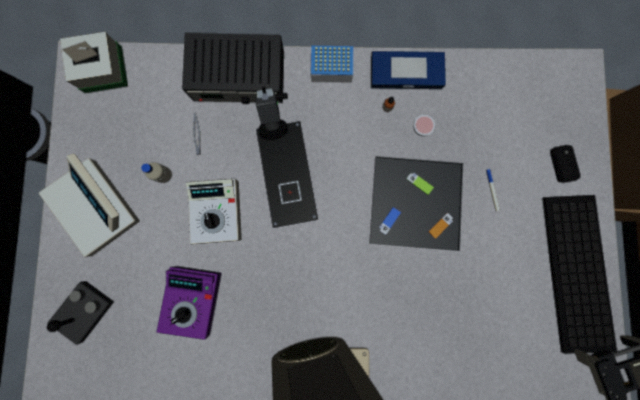

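View pics/sc0.png

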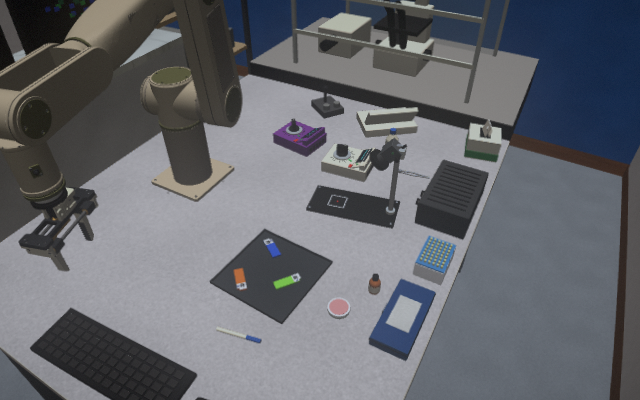

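The top view shows the cream controller with its dial near (212,220), and the reader frame centre near (290,192) with the post at about (270,125). The orange slide is near (441,226), with its white end to the upper right. The purple decoy is at (184,315). I'll enlarge the dial and slide.

```bash
python3 - <<'E'
from h import *
c=load('top0');im=c['image'][:,:,::-1]
A=cv2.resize(im[172:252,180:245],None,fx=6,fy=6,interpolation=cv2.INTER_CUBIC)
B=cv2.resize(im[195:255,415:475],None,fx=6,fy=6,interpolation=cv2.INTER_CUBIC)
o=np.zeros((480,760,3),np.uint8);o[:A.shape[0],:390]=A;o[:360,395:755]=B
cv2.imwrite('pics/crop0.png',o)
for n,u,v,z in[('dial',212,219,.085),('slide',441,226,.009),('field',290,192,.01),('postbase',270,130,.01),('ctrl c',213,222,.046),('tray a',376,157,.01),('tray c',459,249,.01),('blue',389,221,.009),('cleaner',152,170,.1),('p1',261,132,.01),('p2',300,122,.01),('p3',273,226,.01),('p4',316,219,.01)]:
    print(n,p2w(c,u,v,z).round(3))
# orange mask
hsv=cv2.cvtColor(im,cv2.COLOR_BGR2HSV);m=cv2.inRange(hsv,(8,120,90),(20,255,255));m[:200]=0;m[260:]=0;m[:,:420]=0;m[:,470:]=0
P=np.argwhere(m)[:,::-1];W=np.array([p2w(c,u,v,.009) for u,v in P]);k=W.mean(0);w,V=np.linalg.eigh(np.cov((W-k)[:,:2].T));print(len(P),k,V[:,1],np.sqrt(12*w))
E
```

```text
dial [0.447 0.306 0.085]
slide [ 0.44  -0.313  0.009]
field [0.53  0.113 0.01 ]
postbase [0.709 0.174 0.01 ]
ctrl c [0.441 0.314 0.046]
tray a [ 0.634 -0.131  0.01 ]
tray c [ 0.377 -0.361  0.01 ]
blue [ 0.452 -0.167  0.009]
cleaner [0.571 0.46  0.1  ]
p1 [0.702 0.2   0.01 ]
p2 [0.734 0.088 0.01 ]
p3 [0.433 0.158 0.01 ]
p4 [0.454 0.038 0.01 ]
186 [ 0.43296667 -0.30407309  0.009     ] [-0.69717914  0.71689696] [0.02770376 0.05227759]
```

View pics/crop0.png

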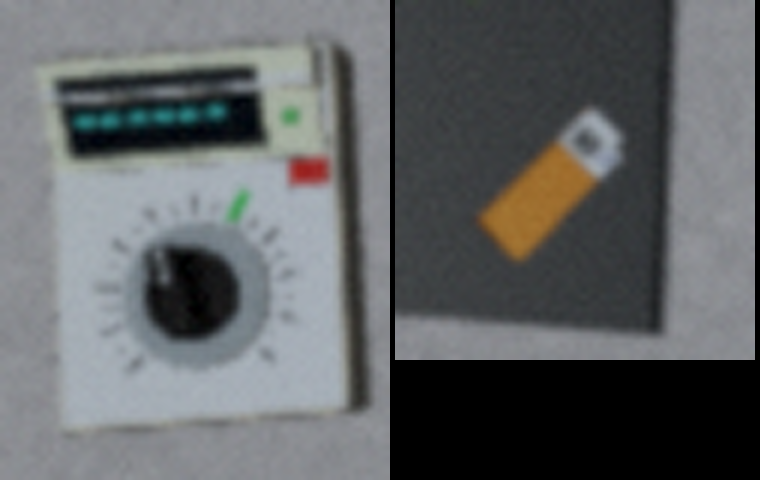

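The enlargement shows the dial axis near crop (195,295), the pointer at upper left (157,265) and the green mark at (238,207). That puts the dial at about 1.6 rad. The slide's frosted end points at a yaw of about -0.8, with the notch on its right, as expected. I'll move towards the dial.

Call:
{"fn": "arm_command", "kwargs": {
  "increments": [
    [0.22,-0.18,0,0,0,-0.055],
    [0.44,-0.36,0,0,0,-0.11],
    [0.66,-0.54,0,0,0,-0.165],
    [0.86,-0.7,0,0,0,-0.22],
    [1,-0.8,0,0,0,-0.27]
  ],
  "fingers": -1
}}

```text
t: 0.72
tool_pos: [0.3251, -0.3564, 0.4044]
orientation: [-2.624, -1.726, -0.0]
force: [0.7, -1.2, 0.5]
opening: 0.0928
gripper_force: 0.0
```

```bash
python3 - <<'E'
from h import *
s=read_state();print(s['tool_pos'],s['q'])
c=snap('wrist','w1');print(c['fx'],c['T'].round(3).tolist(), w2p(c,[.441,-.312,.009]))
plan([.40,0,.24],2.32)
E
```

```text
[ 0.32510134 -0.35639547  0.40440528] [-9.37724251e-01 -1.92385290e-01  1.80490283e+00  2.56086296e-04
  1.52964035e+00 -5.30507618e-01]
326.94492692857716 [[0.919, -0.38, -0.107, 0.354], [-0.395, -0.885, -0.247, -0.288], [-0.001, 0.269, -0.963, 0.385], [0.0, 0.0, 0.0, 1.0]] [401.54192755  99.30283108]
shift [ 1.7756 -0.3496 -0.0084] turn [-1.000e-04 -8.000e-04  1.348e-01] q6 -0.535 t 0.775
```

View pics/w1.png

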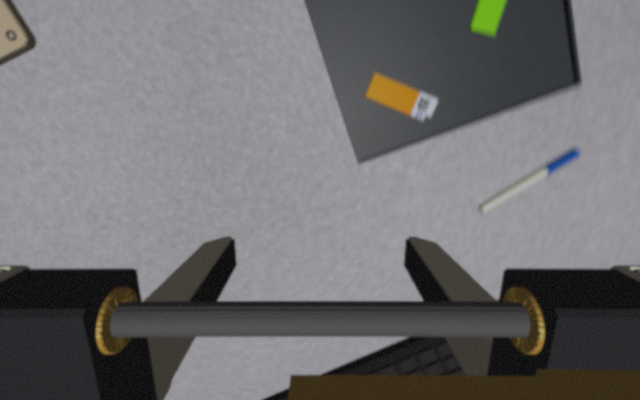

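The wrist view shows the orange slide centred near (402,98), against a prediction of (401.5,99), so the slide position is confirmed. I'll go on to the dial.

Call:
{"fn": "arm_command", "kwargs": {
  "increments": [
    [0.2,-0.02,0,0,0,-0.055],
    [0.4,-0.04,0,0,0,-0.11],
    [0.6,-0.06,0,0,0,-0.165],
    [0.8,-0.08,0,0,0,-0.22],
    [1,-0.1,0,0,0,-0.27]
  ]
}}

```text
t: 1.4
tool_pos: [0.3864, -0.1661, 0.4045]
orientation: [-1.684, -2.652, -0.0]
force: [0.1, 0.4, 0.0]
opening: 0.093
gripper_force: 0.0
```

Call:
{"fn": "arm_command", "kwargs": {
  "increments": [
    [0.19,0.13,0,0,0,-0.055],
    [0.38,0.26,0,0,0,-0.11],
    [0.56,0.38,0,0,0,-0.165],
    [0.75,0.5,0,0,0,-0.22],
    [0.94,0.63,0,0,0,-0.27]
  ]
}}

```text
t: 2.02
tool_pos: [0.4214, 0.0576, 0.4045]
orientation: [-0.444, -3.11, 0.0]
force: [0.5, -0.8, 0.4]
opening: 0.0927
gripper_force: 0.0
```

Call:
{"fn": "arm_command", "kwargs": {
  "increments": [
    [0.04,0.2,0,0,0,-0.05],
    [0.08,0.4,0,0,0,-0.1],
    [0.13,0.6,0,0,0,-0.15],
    [0.17,0.8,0,0,0,-0.2],
    [0.21,1,0,0,0,-0.25]
  ]
}}

```text
t: 2.65
tool_pos: [0.4381, 0.2613, 0.4044]
orientation: [0.78, -3.043, 0.0]
force: [0.9, -0.5, 0.8]
opening: 0.0931
gripper_force: 0.0
```

```bash
python3 - <<'E'
from h import *
s=read_state();print(s['t'],s['tool_pos'],s['q'])
c=snap('wrist','w2');im=c['image'][:,:,::-1]
u,v=w2p(c,[.447,.306,.05]);print(u,v)
u=int(np.clip(u,100,540));v=int(np.clip(v,75,325))
print(u-100,v-75);cv2.imwrite('pics/w2c.png',cv2.resize(im[v-75:v+75,u-100:u+100],None,fx=4,fy=4,interpolation=cv2.INTER_CUBIC))
E
```

```text
2.65 [0.43806489 0.26125687 0.40435788] [ 4.37260670e-01 -1.14241072e-01  1.73485130e+00 -1.37040388e-04
  1.52145419e+00 -1.63546464e+00]
351.9360291798701 212.2334224411057
251 137
```

View pics/w2c.png

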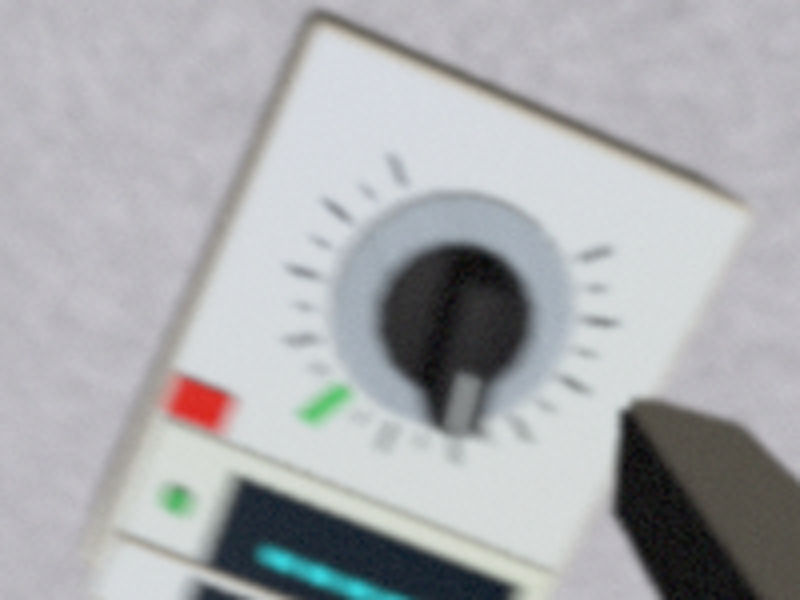

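The crop shows the scale from line 0 at (597,253) round to the green mark at (325,403) and line 10 at (398,168). The pointer line runs from (467,375) to (458,435), at about line 4. I'll fit the centre and the angles.

```bash
python3 - <<'E'
from h import *
from scipy.optimize import least_squares
c=load('w2')
P={0:(597,253),1:(600,321),2:(575,385),3:(523,430),4:(455,452),5:(387,437),6:(325,403),7:(298,340),8:(302,271),9:(337,210),10:(398,168)}
k=np.array(list(P));W=np.array([p2w(c,251+x/4,137+y/4,.046)[:2] for x,y in P.values()])
f=lambda a:(W-np.c_[a[0]+a[2]*np.cos(a[3]-.471*k),a[1]+a[2]*np.sin(a[3]-.471*k)]).ravel()
s=least_squares(f,[.447,.306,.04,3.]);a=s.x;print(a,np.abs(s.fun).max())
for z in(.085,.09):
  q=[p2w(c,251+x/4,137+y/4,z)[:2] for x,y in((467,378),(459,430))]
  d=q[1]-q[0]
  print(z,q,[np.hypot(*(r-a[:2])) for r in q])
  for g in(np.arctan2(d[1],d[0]),*[np.arctan2(*(r-a[:2])[::-1]) for r in q]): print('yaw',g,'dial',(a[3]-g)%(2*np.pi))
print(w2p(c,[*a[:2],.09]))
E
```

```text
[0.4436415  0.31893587 0.04183767 2.45086672] 0.0014488343443733176
0.085 [array([0.44875255, 0.32103737]), array([0.46142059, 0.32635662])] [np.float64(0.00552622722115153), np.float64(0.019265610817643556)]
yaw 0.3975388875285144 dial 2.053327830311262
yaw 0.3900978029738684 dial 2.060768914865908
yaw 0.3954044742386454 dial 2.055462243601131
0.09 [array([0.44747587, 0.31944191]), array([0.45993277, 0.3246725 ])] [np.float64(0.0038676219744224753), np.float64(0.01727178647541399)]
yaw 0.3975388875285092 dial 2.053327830311267
yaw 0.13121658098745184 dial 2.319650136852325
yaw 0.33857040882199324 dial 2.112296309017783
[369.36471074 227.96323978]
```

```bash
python3 - <<'E'
from h import *
plan([.4435,.318,.084],1.95)
E
```

```text
shift [-0.1548  0.2171  0.7665] turn [0.0008 0.0001 0.0421] q6 -1.64 t 2.7
```

Call:
{"fn": "arm_command", "kwargs": {
  "increments": [
    [-0.08,0.11,0.05,0,0,0.02],
    [-0.155,0.217,0.2,0,0,0.042],
    [-0.155,0.217,0.42,0,0,0.042],
    [-0.155,0.217,0.63,0,0,0.042],
    [-0.155,0.217,0.767,0,0,0.042]
  ]
}}

```text
t: 3.32
tool_pos: [0.4438, 0.3124, 0.2484]
orientation: [0.569, -3.086, 0.002]
force: [0.4, 0.2, -0.5]
opening: 0.0929
gripper_force: 0.0
```

Call:
{"fn": "arm_command", "kwargs": {
  "increments": [
    [0,0,0,0,0,0],
    [0,0,0,0,0,0],
    [0,0,0,0,0,0],
    [0,0,0,0,0,0],
    [0,0,0,0,0,0]
  ],
  "fingers": 1,
  "force": 15
}}

```text
t: 3.95
tool_pos: [0.4448, 0.3131, 0.252]
orientation: [-0.57, 3.088, 0.001]
force: [-0.3, 0.1, 0.2]
opening: 0.0475
gripper_force: 0.0
```

```bash
python3 - <<'E'
from h import *
s=read_state();print(s['opening'],s['gripper_force'],s['force'],s['wrist_torque'],s['tool_pos'])
plan([.4435,.318,.084],1.192)
E
```

```text
0.0475304697220075 0.0 [-0.34340387  0.13615037  0.21045739] [ 0.09209903 -0.12690347 -0.07601097] [0.44484244 0.31306884 0.2520386 ]
shift [-0.0025  0.0254  0.0052] turn [2.000e-04 3.000e-04 2.369e-01] q6 -1.417 t 3.95
```

Call:
{"fn": "arm_command", "kwargs": {
  "increments": [
    [0,0.025,0,0,0,0],
    [0,0.025,0,0,0,0],
    [0,0.025,0,0,0,0],
    [0,0.025,0,0,0,0],
    [0,0.025,0,0,0,0]
  ]
}}

```text
t: 4.58
tool_pos: [0.4436, 0.3165, 0.2513]
orientation: [-0.57, 3.088, -0.004]
force: [4.2, -7.2, -0.1]
opening: 0.0143
gripper_force: 15.0
```

```bash
python3 - <<'E'
from h import *
s=read_state();print(s['opening'],s['gripper_force'],s['force'],s['wrist_torque'],s['tool_pos'])
plan([.4435,.318,.084],1.192)
E
```

```text
0.014338239996417384 14.989261329174042 [ 4.17488636 -7.22652095 -0.06916271] [-1.11486059 -0.96597758 -0.00519805] [0.44364917 0.31645965 0.25128863]
shift [-0.0021  0.0075  0.0014] turn [-0.0008  0.0005  0.2367] q6 -1.408 t 4.575
```

Call:
{"fn": "arm_command", "kwargs": {
  "increments": [
    [0,-0.01,0,0,0,0.05],
    [0,-0.01,0,0,0,0.1],
    [0,-0.01,0,0,0,0.15],
    [0,-0.01,0,0,0,0.2],
    [0,-0.01,0,0,0,0.237]
  ]
}}

```text
t: 5.2
tool_pos: [0.4438, 0.3159, 0.2514]
orientation: [0.599, 3.083, 0.001]
force: [2.3, 2.3, -1.2]
opening: 0.0139
gripper_force: 15.0
```

Call:
{"fn": "arm_command", "kwargs": {
  "increments": [
    [0,0,0,0,0,0],
    [0,0,0,0,0,0],
    [0,0,0,0,0,0],
    [0,0,0,0,0,0],
    [0,0,0,0,0,0]
  ]
}}

```text
t: 5.82
tool_pos: [0.4438, 0.3159, 0.2514]
orientation: [0.589, 3.085, 0.001]
force: [4.1, 3.4, -5.0]
opening: 0.0136
gripper_force: 15.0
```

```bash
python3 - <<'E'
from h import *
s=read_state();print(s['opening'],s['gripper_force'],s['force'],s['wrist_torque'],s['tool_pos'])
plan([.4435,.318,.084],1.192)
E
```

```text
0.013626130581442854 14.996605664491653 [ 4.14932722  3.38558075 -5.00827245] [ 6.25632462e-01 -9.34319608e-01  7.57279022e-05] [0.44382502 0.31589406 0.25136453]
shift [0.0054 0.0092 0.0018] turn [0.0003 0.0002 0.0005] q6 -0.669 t 5.825
```

Turned. I'll open the fingers, lift, and check the dial.

Call:
{"fn": "arm_command", "kwargs": {
  "increments": [
    [0,0,0,0,0,0],
    [0,0,0,0,0,0],
    [0,0,0,0,0,0],
    [0,0,-0.1,0,0,0],
    [0,0,-0.35,0,0,0]
  ],
  "fingers": -1
}}

```text
t: 6.45
tool_pos: [0.4424, 0.315, 0.319]
orientation: [-0.591, -3.08, 0.007]
force: [0.1, 0.1, -0.7]
opening: 0.0593
gripper_force: 0.0
```

Call:
{"fn": "arm_command", "kwargs": {
  "increments": [
    [0,0,-0.25,0,0,0],
    [0,0,-0.48,0,0,0],
    [0,0,-0.48,0,0,0],
    [0,0,-0.48,0,0,0],
    [0,0,-0.48,0,0,0]
  ]
}}

```text
t: 7.08
tool_pos: [0.4432, 0.3155, 0.4154]
orientation: [-0.592, -3.083, 0.003]
force: [-0.2, -0.4, 0.4]
opening: 0.093
gripper_force: 0.0
```

```bash
python3 - <<'E'
from h import *
s=read_state();print(s['t'],s['tool_pos'],s['q'])
c=snap('wrist','w3');im=c['image'][:,:,::-1]
u,v=w2p(c,[.4436,.3175,.06]);u,v=int(u),int(v)
u=int(np.clip(u,100,540));v=int(np.clip(v,75,325))
print(u-100,v-75);cv2.imwrite('pics/w3c.png',cv2.resize(im[v-75:v+75,u-100:u+100],None,fx=4,fy=4,interpolation=cv2.INTER_CUBIC))
for r in (-.02,0,.02): print((w2p(c,[.4436+r*np.cos(-.379),.3175+r*np.sin(-.379),.09])-[u-100,v-75])*4)
E
```

```text
7.075 [0.443203   0.31553409 0.41537274] [ 5.24444982e-01 -2.36779246e-02  1.62845866e+00  3.75212904e-06
  1.54001585e+00 -6.67196571e-01]
222 110
[403.23694547 246.88374592]
[402.97627215 328.99352858]
[402.72581167 408.35122842]
```

View pics/w3c.png

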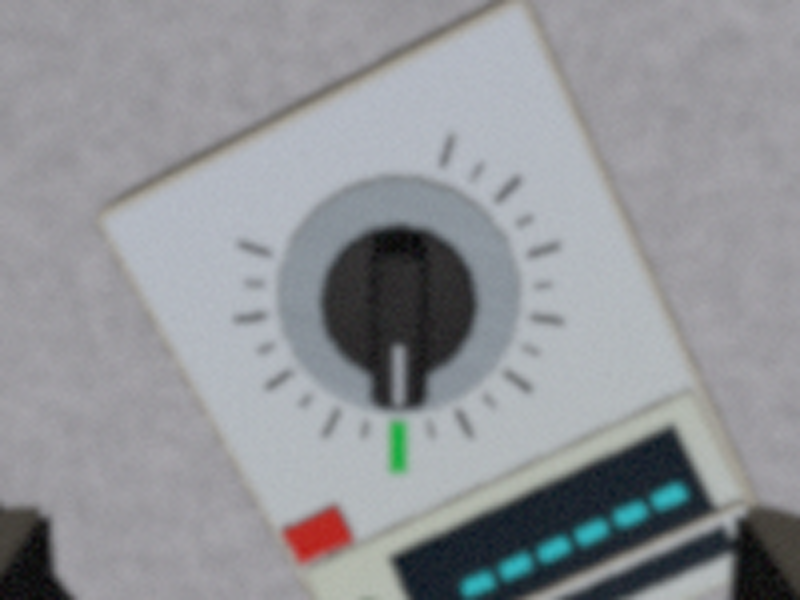

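The pointer is exactly on the green mark. Next I'll refine the slide pose from the earlier wrist picture and plan the grasp, offset 8 mm towards the clear end.

```bash
python3 - <<'E'
from h import *
c=load('w1');im=c['image'][:,:,::-1]
hsv=cv2.cvtColor(im,cv2.COLOR_BGR2HSV);m=cv2.inRange(hsv,(8,120,90),(20,255,255));m[150:]=0;m[:,:340]=0;m[:,450:]=0
P=np.argwhere(m)[:,::-1];W=np.array([p2w(c,u,v,.009) for u,v in P]);k=W.mean(0);w,V=np.linalg.eigh(np.cov((W-k)[:,:2].T));d=V[:,1]*np.sign(V[0,1]);print(len(P),k,d,np.arctan2(d[1],d[0]),np.sqrt(12*w),'centre',k[:2]+.011*d,'grip',k[:2]+.003*d)
plan([*(k[:2]+.003*d),.2],np.arctan2(d[1],d[0])+np.pi/2)
for p in((376,157),(463,162),(461,249),(370,243)):print(p2w(load('top0'),*p,.01).round(3))
E
```

```text
1279 [ 0.43321168 -0.30207823  0.009     ] [ 0.70329981 -0.71089336] -0.7907676377154212 [0.02713774 0.05328518] centre [ 0.44094798 -0.30989806] grip [ 0.43532158 -0.30421091]
shift [-1.1108 -2.8928  0.2472] turn [-0.0009 -0.0004  0.131 ] q6 -0.667 t 7.125
[ 0.634 -0.131  0.01 ]
[ 0.623 -0.379  0.01 ]
[ 0.377 -0.366  0.01 ]
[ 0.39  -0.114  0.01 ]
```

Call:
{"fn": "arm_command", "kwargs": {
  "increments": [
    [-0.07,-0.2,0,0,0,0],
    [-0.15,-0.4,0,0,0,0],
    [-0.22,-0.6,0,0,0,0],
    [-0.3,-0.8,0,0,0,0],
    [-0.37,-0.96,0,0,0,0]
  ],
  "fingers": 0
}}

```text
t: 7.75
tool_pos: [0.4408, 0.1085, 0.4162]
orientation: [-0.592, -3.084, 0.001]
force: [0.4, 0.1, 0.4]
opening: 0.049
gripper_force: 0.0
```

Call:
{"fn": "arm_command", "kwargs": {
  "increments": [
    [-0.07,-0.2,0,0,0,0],
    [-0.15,-0.4,0,0,0,0],
    [-0.22,-0.6,0,0,0,0],
    [-0.3,-0.8,0,0,0,0],
    [-0.37,-0.96,0,0,0,0]
  ]
}}

```text
t: 8.38
tool_pos: [0.4384, -0.0973, 0.4162]
orientation: [-0.593, -3.083, -0.0]
force: [0.9, 0.9, -0.2]
opening: 0.0469
gripper_force: 0.0
```

Call:
{"fn": "arm_command", "kwargs": {
  "increments": [
    [-0.07,-0.2,0,0,0,0.03],
    [-0.15,-0.4,0.05,0,0,0.06],
    [-0.22,-0.6,0.1,0,0,0.09],
    [-0.3,-0.8,0.2,0,0,0.12],
    [-0.37,-0.97,0.25,0,0,0.131]
  ]
}}

```text
t: 9.0
tool_pos: [0.4351, -0.3046, 0.3648]
orientation: [-1.213, -2.895, -0.002]
force: [-0.3, 0.1, 0.3]
opening: 0.0462
gripper_force: 0.0
```

```bash
python3 - <<'E'
from h import *
s=read_state();print(s['t'],s['tool_pos'],s['opening'],s['force'])
c=snap('wrist','w4');im=c['image'][:,:,::-1]
hsv=cv2.cvtColor(im,cv2.COLOR_BGR2HSV);m=cv2.inRange(hsv,(8,120,90),(20,255,255));n,l,st,_=cv2.connectedComponentsWithStats(m);print(st.tolist());m=l==1+st[1:,4].argmax()
P=np.argwhere(m)[:,::-1];W=np.array([p2w(c,u,v,.009) for u,v in P]);k=W.mean(0);w,V=np.linalg.eigh(np.cov((W-k)[:,:2].T));d=V[:,1]*np.sign(V[0,1]);print(len(P),k,d,np.arctan2(d[1],d[0]),np.sqrt(12*w),'centre',k[:2]+.011*d,'grip',k[:2]+.003*d)
plan([*(k[:2]+.003*d),.06],np.arctan2(d[1],d[0])+np.pi/2)
E
```

```text
9.0 [ 0.43506293 -0.30458624  0.36481521] 0.046221492574157655 [-0.25848364  0.1204881   0.25588462]
[[0, 0, 640, 400, 254483], [305, 160, 26, 50, 689], [314, 185, 1, 1, 1], [312, 186, 1, 1, 1], [414, 288, 21, 33, 254], [220, 290, 6, 11, 38], [205, 294, 14, 30, 173], [428, 322, 1, 1, 1], [204, 326, 1, 1, 1], [209, 326, 3, 7, 9], [429, 330, 2, 4, 5], [211, 334, 1, 2, 2], [428, 335, 1, 1, 1], [204, 337, 13, 17, 135], [424, 337, 12, 18, 133], [217, 338, 4, 9, 31], [418, 338, 6, 11, 43]]
689 [ 0.4377314  -0.31063707  0.009     ] [ 0.68185726 -0.73148525] -0.8204976605596216 [0.03116272 0.05396505] centre [ 0.44523183 -0.31868341] grip [ 0.43977697 -0.31283153]
shift [-0.0395  0.0021  0.683 ] turn [-0.0007 -0.001   0.0078] q6 -1.486 t 9.05
```

View pics/w4.png

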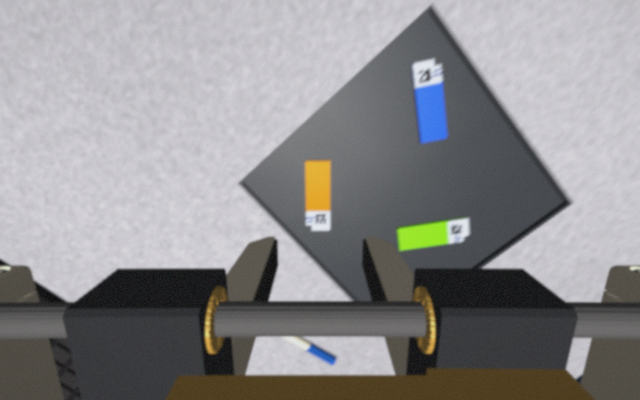

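The wrist view shows the orange part spanning about (305..331, 160..210), with its frosted end nearer the fingers at row 230. The colour mask looks ragged, so I'll recompute with a wider hue range.

```bash
python3 - <<'E'
from h import *
for f,box in(('w4',(295,150,340,240)),('w1',(340,60,450,130)),('top0',(425,205,460,245))):
  c=load(f);im=c['image'][:,:,::-1];x0,y0,x1,y1=box
  hsv=cv2.cvtColor(im,cv2.COLOR_BGR2HSV)
  o=(hsv[...,1]>110)&(hsv[...,0]<30);wh=(hsv[...,1]<70)&(hsv[...,2]>125)
  for n,m in(('orange',o),('all',o|wh)):
    b=np.zeros(m.shape,np.uint8);b[y0:y1,x0:x1]=m[y0:y1,x0:x1]
    b=cv2.morphologyEx(b,cv2.MORPH_CLOSE,np.ones((5,5)))
    ct=max(cv2.findContours(b,0,2)[0],key=cv2.contourArea);r=cv2.minAreaRect(ct);q=[p2w(c,*p,.009)[:2] for p in cv2.boxPoints(r)]
    print(f,n,int(b.sum()),np.round(r[0],1),'centre',p2w(c,*r[0],.009)[:2].round(4),'sides',np.round([np.hypot(*(q[0]-q[1])),np.hypot(*(q[1]-q[2]))],4))
c=load('w4');print(read_camera('wrist')['T'][:3,3]-c['T'][:3,3])
print(p2w(c,318,160,.009),p2w(c,318,230,.009))
E
```

```text
w4 orange 1296 [317.5 185. ] centre [ 0.4323 -0.3057] sides [0.0258 0.0538]
w4 all 2001 [317.5 195. ] centre [ 0.4399 -0.3135] sides [0.0299 0.0789]
w1 orange 1322 [391.5  93.4] centre [ 0.433  -0.3019] sides [0.0277 0.0535]
w1 all 1931 [401.2  97.7] centre [ 0.4413 -0.3103] sides [0.0279 0.0771]
top0 orange 199 [438. 228.] centre [ 0.4339 -0.3041] sides [0.0524 0.0272]
top0 all 266 [440.8 225.3] centre [ 0.4417 -0.312 ] sides [0.0746 0.0272]
[-0.0004947  -0.00287393 -0.0012275 ]
[ 0.41417992 -0.2865612   0.009     ] [ 0.46792389 -0.34124496  0.009     ]
```

```bash
python3 - <<'E'
from h import *
s=read_state();print(s['tool_pos'])
plan([.435,-.306,.06],-.797+np.pi/2)
E
```

```text
[ 0.43471359 -0.3057051   0.36428185]
shift [-0.005   0.0008  0.6864] turn [-0.0004 -0.0013  0.0008] q6 -1.485 t 9.1
```

Call:
{"fn": "arm_command", "kwargs": {
  "increments": [
    [0,0,0.2,0,0,0],
    [0,0,0.45,0,0,0],
    [0,0,0.65,0,0,0],
    [0,0,0.686,0,0,0],
    [0,0,0.686,0,0,0]
  ]
}}

```text
t: 9.72
tool_pos: [0.436, -0.3031, 0.2306]
orientation: [-1.209, -2.899, -0.0]
force: [1.1, 0.1, -0.5]
opening: 0.0466
gripper_force: 0.0
```

```bash
python3 - <<'E'
from h import *
s=read_state();print(s['tool_pos'],s['force'])
plan([.435,-.306,.0245],-.797+np.pi/2)
E
```

```text
[ 0.43601276 -0.30306731  0.23059033] [ 1.06620033  0.09218614 -0.54154453]
shift [-0.007  -0.0139  0.1954] turn [ 0.     -0.0002  0.0022] q6 -1.485 t 9.725
```

Call:
{"fn": "arm_command", "kwargs": {
  "increments": [
    [-0.004,-0.008,0.05,0,0,0],
    [-0.007,-0.012,0.1,0,0,0],
    [-0.007,-0.012,0.14,0,0,0],
    [-0.007,-0.012,0.16,0,0,0],
    [-0.007,-0.012,0.16,0,0,0]
  ]
}}

```text
t: 10.35
tool_pos: [0.435, -0.3059, 0.1977]
orientation: [-1.21, -2.898, -0.0]
force: [-1.0, -0.8, 0.6]
opening: 0.0464
gripper_force: 0.0
```

Call:
{"fn": "arm_command", "kwargs": {
  "increments": [
    [0,0,0,0,0,0],
    [0,0,0,0,0,0],
    [0,0,0,0,0,0],
    [0,0,0,0,0,0],
    [0,0,0,0,0,0]
  ]
}}

```text
t: 10.98
tool_pos: [0.4351, -0.3061, 0.1982]
orientation: [1.21, 2.899, -0.0]
force: [-0.2, 0.1, -0.4]
opening: 0.0461
gripper_force: 0.0
```

```bash
python3 - <<'E'
from h import *
s=read_state();print(s['tool_pos'],s['force'])
plan([.435,-.306,.0235],-.797+np.pi/2)
E
```

```text
[ 0.43511211 -0.3060796   0.19818998] [-0.16295875  0.07541761 -0.41093889]
shift [ 0.0007 -0.0001  0.0384] turn [-0.     0.     0.002] q6 -1.489 t 10.975
```

Call:
{"fn": "arm_command", "kwargs": {
  "increments": [
    [0,0,0.015,0,0,0],
    [0,0,0.025,0,0,0],
    [0,0,0.035,0,0,0],
    [0,0,0.038,0,0,0],
    [0,0,0.038,0,0,0]
  ]
}}

```text
t: 11.6
tool_pos: [0.4351, -0.306, 0.1904]
orientation: [-1.21, -2.899, -0.0]
force: [0.0, -0.3, 0.1]
opening: 0.0468
gripper_force: 0.0
```

Call:
{"fn": "arm_command", "kwargs": {
  "increments": [
    [0,0,0,0,0,0],
    [0,0,0,0,0,0],
    [0,0,0,0,0,0],
    [0,0,0,0,0,0],
    [0,0,0,0,0,0]
  ],
  "fingers": 1,
  "force": 15
}}

```text
t: 12.22
tool_pos: [0.4352, -0.3061, 0.1906]
orientation: [1.21, 2.899, -0.0]
force: [0.0, -0.1, 0.5]
opening: 0.0254
gripper_force: 15.0
```

Gripped at 25.4 mm, which fits the 26 mm slide. I'll lift gently and check.

Call:
{"fn": "arm_command", "kwargs": {
  "increments": [
    [0,0,-0.05,0,0,0],
    [0,0,-0.15,0,0,0],
    [0,0,-0.3,0,0,0],
    [0,0,-0.45,0,0,0],
    [0,0,-0.5,0,0,0]
  ]
}}

```text
t: 12.85
tool_pos: [0.4357, -0.3066, 0.2934]
orientation: [1.208, 2.896, -0.002]
force: [-0.1, 0.2, 0.1]
opening: 0.0258
gripper_force: 15.0
```

Call:
{"fn": "arm_command", "kwargs": {
  "increments": [
    [0,0,-0.15,0,0,0],
    [0,0,-0.25,0,0,0],
    [0,0,-0.25,0,0,0],
    [0,0,-0.25,0,0,0],
    [0,0,-0.25,0,0,0]
  ]
}}

```text
t: 13.48
tool_pos: [0.4347, -0.3057, 0.3389]
orientation: [-1.209, -2.897, -0.001]
force: [0.1, -0.5, -0.2]
opening: 0.0256
gripper_force: 15.0
```

```bash
python3 - <<'E'
from h import *
s=read_state();print(s['t'],s['tool_pos'],s['opening'],s['gripper_force'])
c=snap('wrist','w5');print(w2p(c,np.array(s['tool_pos'])-[0,0,.167]))
# refine field: white frame in top picture
t=load('top0');g=cv2.cvtColor(t['image'],cv2.COLOR_RGB2GRAY);b=np.zeros_like(g);b[175:208,273:308]=(g[175:208,273:308]>110)
ct=np.vstack([k for k in cv2.findContours(b,0,2)[0]]);r=cv2.minAreaRect(ct);q=np.array([p2w(t,*p,.01)[:2] for p in cv2.boxPoints(r)])
print(r,p2w(t,*r[0],.01),[ (np.hypot(*(q[i]-q[i-1])),np.arctan2(*(q[i]-q[i-1])[::-1])) for i in range(4)])
E
```

```text
13.475 [ 0.43473725 -0.30572724  0.33885715] 0.025553101165732006 14.999903440475464
[320.2286221  268.68214343]
((289.3909912109375, 192.0486602783203), (19.11638641357422, 19.290170669555664), 79.99201965332031) [0.52968153 0.11429587 0.01      ] [(np.float64(0.05449398379287111), np.float64(0.19864918694399245)), (np.float64(0.0545425400595868), np.float64(-1.3799429970542323)), (np.float64(0.05458691479648631), np.float64(-2.948517595710481)), (np.float64(0.05423907647135478), np.float64(1.7599082502813503))]
```

View pics/w5.png

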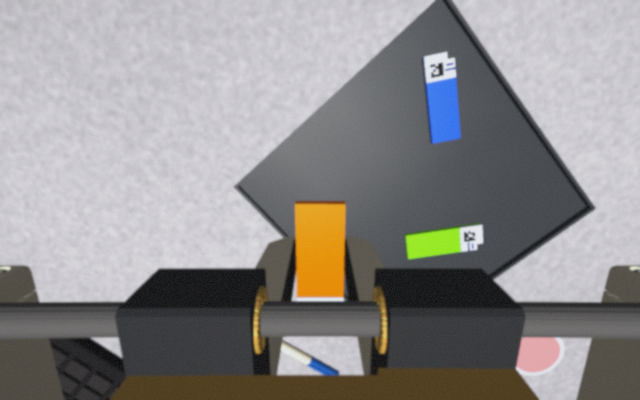

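The slide is held straight between the pads with no sag, at (295..345, 203..297), and the other slides are untouched. I'll travel to the reader.

Call:
{"fn": "arm_command", "kwargs": {
  "increments": [
    [0.1,0.12,0,0,0,-0.03],
    [0.24,0.29,0,0,0,-0.06],
    [0.37,0.45,0,0,0,-0.1],
    [0.5,0.61,0,0,0,-0.13],
    [0.61,0.74,0,0,0,-0.16]
  ]
}}

```text
t: 14.15
tool_pos: [0.4543, -0.1137, 0.3398]
orientation: [-0.445, -3.109, -0.001]
force: [0.1, -0.3, 0.0]
opening: 0.0257
gripper_force: 15.0
```

```bash
python3 - <<'E'
from h import *
c=load('w5')
e=p2w(c,320,203,.157);print('end offset',e-[.4347,-.3057,.157],np.hypot(*(e-[.4347,-.3057,0])[:2]))
plan([.486,.08,.172],1.756)
E
```

```text
end offset [-0.0209661   0.02100032  0.        ] 0.029674750010139264
shift [0.12   0.974  0.0045] turn [ 1.000e-04 -3.000e-04 -1.496e-01] q6 -1.641 t 14.15
```

Call:
{"fn": "arm_command", "kwargs": {
  "increments": [
    [0.02,0.18,0,0,0,-0.03],
    [0.05,0.4,0,0,0,-0.06],
    [0.07,0.62,0,0,0,-0.1],
    [0.1,0.82,0,0,0,-0.13],
    [0.12,0.97,0,0,0,-0.15]
  ]
}}

```text
t: 14.78
tool_pos: [0.4864, 0.0793, 0.3398]
orientation: [0.293, -3.127, -0.0]
force: [0.3, -0.2, -0.7]
opening: 0.0259
gripper_force: 15.0
```

```bash
python3 - <<'E'
from h import *
plan([.4953,.1079,.079],1.756)
E
```

```text
shift [-0.0705  0.1324  0.4692] turn [ 0.0001 -0.0003  0.0005] q6 -1.7 t 14.775
```

Call:
{"fn": "arm_command", "kwargs": {
  "increments": [
    [-0.04,0.07,0.02,0,0,0],
    [-0.07,0.132,0.12,0,0,0],
    [-0.07,0.132,0.25,0,0,0],
    [-0.07,0.132,0.38,0,0,0],
    [-0.07,0.132,0.47,0,0,0]
  ]
}}

```text
t: 15.4
tool_pos: [0.4951, 0.1056, 0.2445]
orientation: [0.284, -3.127, 0.0]
force: [0.2, -0.7, -0.1]
opening: 0.0257
gripper_force: 15.0
```

Call:
{"fn": "arm_command", "kwargs": {
  "increments": [
    [0,0,0,0,0,0],
    [0,0,0,0,0,0],
    [0,0,0,0,0,0],
    [0,0,0,0,0,0],
    [0,0,0,0,0,0]
  ]
}}

```text
t: 16.02
tool_pos: [0.4958, 0.1061, 0.247]
orientation: [-0.287, 3.128, -0.0]
force: [0.5, -0.5, -0.5]
opening: 0.0258
gripper_force: 15.0
```

```bash
python3 - <<'E'
from h import *
plan([.4953,.1079,.0785],1.756)
s=read_state();print(s['tool_pos'],s['force'],s['opening'],np.abs(s['dq']).max())
c=snap('scene','sc1');im=c['image'][:,:,::-1]
w=snap('wrist','w6')['image'][:,:,::-1]
A=cv2.resize(im[110:260,280:430],(600,600),interpolation=cv2.INTER_CUBIC)
o=np.zeros((600,800,3),np.uint8);o[:,:600]=A;o[:320,600:]=cv2.resize(w[100:340,245:395],(200,320))
cv2.imwrite('pics/fin.png',o)
y=.185;g=np.array([.4953,.1079])
for p in([.5297,.1143,.06],[.5297,.1143,.01]):print((w2p(c,p)-[280,110])*4)
E
```

```text
shift [0.0006 0.0091 0.0076] turn [-0.      0.0003 -0.0007] q6 -1.644 t 16.025
[0.49575125 0.10613949 0.2470197 ] [ 0.45215975 -0.48121503 -0.54083977] 0.02582147150641837 0.004086499835159316
[230.85737303 319.14051836]
[229.40612357 365.54321117]
```

View pics/fin.png

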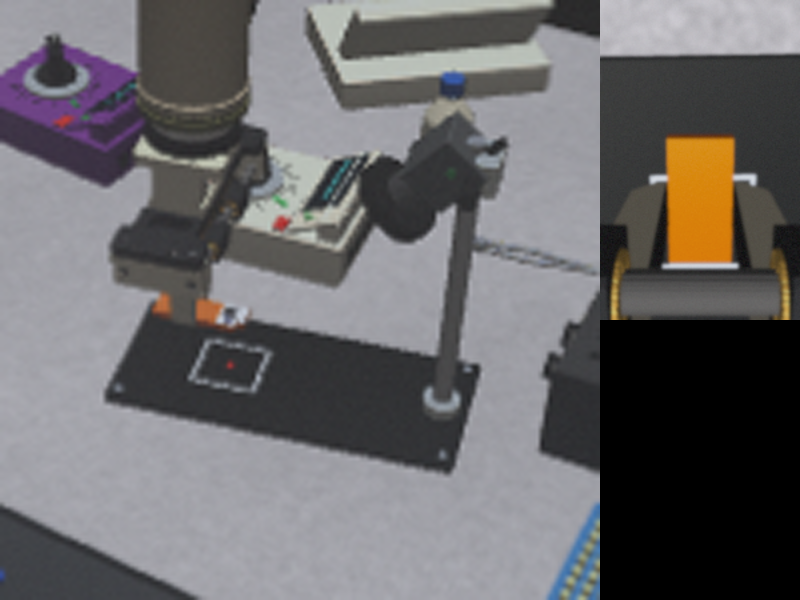

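The label appears at (233,315), against (231,319) predicted, and the red cross at (230,365) is where it should be. The slide is level, points at the post and is clear of the plate. I'll trim by 2 mm, let it settle and hand in.

Call:
{"fn": "arm_command", "kwargs": {
  "increments": [
    [0,0.009,0.006,0,0,0],
    [0,0.009,0.006,0,0,0],
    [0,0.009,0.006,0,0,0],
    [0,0.009,0.006,0,0,0],
    [0,0.009,0.006,0,0,0]
  ]
}}

```text
t: 16.75
tool_pos: [0.4953, 0.1079, 0.2453]
orientation: [-0.287, 3.128, 0.0]
force: [0.4, 0.3, 0.1]
opening: 0.0259
gripper_force: 15.0
```

```bash
python3 -c "
from h import *
s=read_state();print(s['tool_pos'],s['gripper_force']);print(close_job())"
```

```text
[0.49527103 0.10785721 0.24534657] 14.99998390674591
the job is handed in; nothing more can be done
None
```

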